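Put the washed lids back on the storage jars

ROBOT

A 6-joint arm with a two-finger parallel gripper is mounted at the origin on a cart in front of the work surface, level with it; the furniture and walls round the work are solid. World frame = base frame: x ahead of the robot, y to its left, z up, the work surface at z = 0. Lengths are in m, angles in rad, forces in N, time in s.
With the tool pointing down it reaches from about 0.375 to 0.975 m from the base axis. Payload 3.8 kg.
Tool frame: the origin (TCP) lies on the centre line of the jaws, within the pads' length; the fingertips stand 14 mm ahead of it and the grasp point (between the pads) lies 5 mm behind it (bot.nose_length is the distance from the TCP to the fingertips, in m); z points along the fingers, y is the line along which they close (so a half turn about z gives the same grasp; the last joint's range is limited). The gripper opens to 88 mm and grips with 3 to 60 N. Pads are 18 mm wide; open, the fingers measure 123 mm over their backs; the gripper's body (75 mm by 187 mm) begins 45 mm behind the grasp point.
Start: joints at [1.213, 0.264, 1.604, -0, 1.274, -0.037], TCP at [0.213, 0.641, 0.253] pointing down, gripper open.
Joint ranges: [-2.63, 2.63], [-0.94, 2.18], [0.31, 2.57], [-1.31, 4.45], [0, 2.66], [-2.55, 2.55]. Speed limits (rad/s): [2.57, 2.57, 3.14, 3.14, 3.14, 3.14].

INTERFACE

Orientations are given as a 3x3 rotation matrix whose columns are the frame's x, y, z axes.
In Python, from workcell import bot gives the robot as it stands.
- The arm moves only by the tool arm_command, never from a script. Its argument "increments" is a list of rows, each an object of numbers: "tx", "ty", "tz": the shift along the world's x, y, z in m; "rx", "ry", "rz": the turn, a rotation vector about the world's x, y, z in units of 5 degrees (1.0 is 5 degrees); "hand": the opening, from 0 (shut) to 1 (fully open). In form: [{"tx": .., "ty": .., "tz": .., "rx": .., "ry": .., "rz": .., "hand": ..}, ...]. A call has 1 to 20 rows; each row shifts and turns the commanded pose from where the row before left it; what a row does not reach is not made up. A row lasts 1/12 s, in which the tool goes at most 41.7 mm and 7.16 degrees, less where a joint would pass 70% of its speed; a pose out of reach is approached as far as the arm can. A call with a gripper value outside its range is refused whole. The fingers move at their own pace and stop on an object; the grip force is fixed at half the most. Time passes only in rows, so rows that do not move let the fingers close. It gives the time, the measured TCP pose, the force, the opening and the grip force at its end, in the units of the state.
- bot.observe(): the state, without advancing time (a new reading comes with each control period).
- bot.grab_frame(name): name is "scene" or "top" or "wrist"; returns (picture, depth): 384x512x3 uint8, red, green, blue; 384x512 float32, m along the optical axis (not along the pixel's ray), 0 where there is no reading.
- bot.camera_params(name): a dict with "mtx" (3x3 intrinsics, pixels), "camera_from_world" (4x4, takes a point from world to camera coordinates); the wrist camera has in their place "hand_eye" (4x4, takes a point from camera to tool coordinates, whose origin is the TCP and whose axes are the flange's). Camera axes: x right, y down, z forward; pixel columns grow to the right and rows downward; lengths in m; the calibration is good to about 2 mm. A picture is of the moment at which its call begins: read the wrist's pose just before it. camera_params takes no time and is no camera call.
- bot.hand_in(): hands the job in; it is judged then, once.
Trained networks look in the newest picture that a camera, given by its name, has taken for a name from the list of things; names that differ only in an ending like _2 or _b are one class to them, and where a whole thing is asked for, a point or a joint stands for the part that bears it (a point fixed in the world has none). Each returns a list of dicts, best first, with "conf" (0 to 1); they miss things now and then, are a little off and sometimes report something else, mostly with a low value. They report only what shows in the picture. A call takes as long as a camera call. They do not tell look-alikes from the thing itself.
- bot.recognise(query, camera): "extent" ([left, top, width, height] in pixels, round what is visible of it).
- bot.trace(query, camera): "region" (384x512 bool, what is visible of it) and "extent" ([left, top, width, height] in pixels, round what is visible of it).
The state is a dict: "t": time; "qpos": joint angles; "joint_vel": joint speeds; "joint_torque": joint torques, N m; "ee_pos": TCP position; "orientation": TCP orientation; "wrist_force": force on the tool from outside, world axes, zero at the start; "torque": the same for the moment, N m; "finger_gap": finger opening in m; "finger_force": force on a finger pad.
Only numpy, scipy, OpenCV 4.12 (cv2) and the standard library are available. Lean on these libraries where they do the work, as an engineer would, in place of code of your own. Each camera call takes 0.05 s, during which the arm holds its last target. There are 200 camera calls.

TASK

The storage jars and their wooden lids have been washed, and the lids lie in a pile. Take the pile apart and close every jar with the lid that fits it, pressed or laid fully home so that it sits level on the rim. Leave the jars, the tin and the little cup standing where they are.

Things in the scene. Friction and masses are not known exactly. Their poses are not given: they have to be found in the camera images.
- lid_1_mid (a point): The smallest of four flat round pale wood lids, piled largest lowest, each plug on the disc below: disc 44 mm across, 15 mm thick, and under it a plug 10 mm deep, 29 mm across, tapering to 20 mm at its end. Fits the smallest jar. Point: centre of the disc, half-way through its 15 mm; z: lid's axis, out of its flat upper side. Loose, 30 to 105 g; grip the disc's edge.
- lid_2_mid (a point): The second smallest of four flat round pale wood lids, piled largest lowest, each plug on the disc below: disc 52 mm across, 15 mm thick, and under it a plug 10 mm deep, 37 mm across, tapering to 28 mm at its end. Fits the second smallest jar. Point: centre of the disc, half-way through its 15 mm; z: lid's axis, out of its flat upper side. Loose, 30 to 105 g; grip the disc's edge.
- lid_3_mid (a point): The second largest of four flat round pale wood lids, piled largest lowest, each plug on the disc below: disc 60 mm across, 15 mm thick, and under it a plug 10 mm deep, 45 mm across, tapering to 36 mm at its end. Fits the second largest jar. Point: centre of the disc, half-way through its 15 mm; z: lid's axis, out of its flat upper side. Loose, 30 to 105 g; grip the disc's edge.
- lid_4_mid (a point): The largest of four flat round pale wood lids, piled largest lowest, each plug on the disc below: disc 68 mm across, 15 mm thick, and under it a plug 10 mm deep, 53 mm across, tapering to 44 mm at its end. Fits the largest jar. Point: centre of the disc, half-way through its 15 mm; z: lid's axis, out of its flat upper side. Loose, 30 to 105 g; grip the disc's edge.
- jar_1_mouth (a point): The smallest of four pale white straight round jars with a thin grey line under the rim, open and empty: 39 mm across outside, 70 mm high, mouth 32 mm across. Point: centre of the mouth at rim height; z: up. With its lid home the disc lies on the rim, the disc's centre 7.5 mm above this point. Loose, stands on the worktop.
- jar_2_mouth (a point): The second smallest of four pale white straight round jars with a thin grey line under the rim, open and empty: 47 mm across outside, 80 mm high, mouth 40 mm across. Point: centre of the mouth at rim height; z: up. With its lid home the disc lies on the rim, the disc's centre 7.5 mm above this point. Loose, stands on the worktop.
- jar_3_mouth (a point): The second largest of four pale white straight round jars with a thin grey line under the rim, open and empty: 55 mm across outside, 90 mm high, mouth 48 mm across. Point: centre of the mouth at rim height; z: up. With its lid home the disc lies on the rim, the disc's centre 7.5 mm above this point. Loose, stands on the worktop.
- jar_4_mouth (a point): The largest of four pale white straight round jars with a thin grey line under the rim, open and empty: 63 mm across outside, 100 mm high, mouth 56 mm across. Point: centre of the mouth at rim height; z: up. With its lid home the disc lies on the rim, the disc's centre 7.5 mm above this point. Loose, stands on the worktop.
- tin_mid (a point): Food tin with a red label, 75 mm across, 58 mm high, standing on the worktop among the jars; not part of the job. The point is its centre, half-way up; z is up. Loose.
- cup_mid (a point): Small espresso cup, green above and white below, 64 mm across, 48 mm high, with its handle 89 mm long, standing on the worktop among the jars; not part of the job. The point is the centre of its 89 x 64 mm outline, half-way up; z is up. Loose.
Not all that is in view belongs to the job. Leave any green, red or yellow look-alike of the part that bears lid_1_mid alone.

How it is judged:
By the outcome, as a careful person would: the job done as asked, in the order asked, and still so for the second after the job is handed in, with the robot touching nothing.
It also fails if it takes over 115 s, if anything falls off the work surface, if the arm or the gripper's body presses on something with over 40 N, if the wrist force passes 120 N, or if a joint passes its speed limit or range.

## Working session

There is one attempt and no reset: what is moved stays moved. The work goes in short steps, Python scripts to look and compute and a tool call to move; the robot and the scene stay as the last step left them, time stands still between calls to the robot, and variables do not carry over. Pictures are saved under pics/ and viewed, at most 14 in all, crops included, and the job is handed in when it is done.

Besides the shell and the picture viewer there is one more tool, called after "Call:" as name(argument=value, ...), one argument or row to a line, values as JSON. arm_command: Moves the arm, as the interface text tells. Its arguments: {"type":"object","properties":{"increments":{"type":"array","items":{"type":"object","properties":{"tx":{"type":"number"},"ty":{"type":"number"},"tz":{"type":"number"},"rx":{"type":"number"},"ry":{"type":"number"},"rz":{"type":"number"},"hand":{"type":"number"}}}}},"required":["increments"]}

```bash
mkdir -p pics; python3 - <<'E'
from workcell import bot
import cv2,numpy as np
s=bot.observe();print(s['t'],s['ee_pos'],s['orientation'],s['finger_gap'])
for n in('scene','top'):
    p,d=bot.grab_frame(n);cv2.imwrite(f'pics/{n}0.png',cv2.cvtColor(p,cv2.COLOR_RGB2BGR));np.save(f'pics/{n}d.npy',d)
    c=bot.camera_params(n);print(c)
    for q in('lid_1_mid','jar_1_mouth','tin_mid','cup_mid'):
        print(n,q,[(round(r['conf'],2),[int(v) for v in r['extent']]) for r in bot.recognise(q,n)])
print(bot.camera_params('wrist'),bot.nose_length)
E
```

```text
0.0 [0.2126141  0.6399269  0.25139673] [[-9.48984559e-01  3.15321625e-01 -7.61330387e-04]
 [ 3.15322537e-01  9.48982288e-01 -2.07717938e-03]
 [ 6.75094746e-05 -2.21127579e-03 -9.99997553e-01]] 0.088321411269711
{'mtx': array([[355.13544952,   0.        , 251.19706475],
       [  0.        , 355.13544952, 193.00588646],
       [  0.        ,   0.        ,   1.        ]]), 'camera_from_world': array([[ 0.82489791, -0.56466172,  0.02646855, -0.41875448],
       [-0.23554811, -0.38591589, -0.89195629,  0.18158965],
       [ 0.5138682 ,  0.72953826, -0.45134621,  0.6967711 ],
       [ 0.        ,  0.        ,  0.        ,  1.        ]])}
scene lid_1_mid [(0.88, [227, 268, 22, 18]), (0.74, [312, 238, 19, 16]), (0.6, [287, 224, 20, 20]), (0.58, [339, 266, 24, 21])]
scene jar_1_mouth [(0.79, [294, 203, 21, 29])]
scene tin_mid [(0.9, [203, 187, 27, 33]), (0.24, [286, 226, 21, 14])]
scene cup_mid [(0.88, [229, 215, 27, 30])]
{'mtx': array([[361.36593564,   0.        , 251.92338754],
       [  0.        , 361.36593564, 196.04537199],
       [  0.        ,   0.        ,   1.        ]]), 'camera_
[... 447 characters left out ...]
, 27, 24])]
top tin_mid [(0.96, [197, 198, 29, 29]), (0.44, [276, 160, 13, 17]), (0.31, [171, 148, 25, 21])]
top cup_mid [(0.76, [252, 206, 24, 25]), (0.67, [277, 159, 13, 18])]
{'mtx': array([[267.70579675,   0.        , 251.16271263],
       [  0.        , 267.70579675, 188.32551208],
       [  0.        ,   0.        ,   1.        ]]), 'hand_eye': array([[-2.71092754e-04, -9.66881238e-01, -2.55226563e-01,
         6.46207024e-02],
       [ 9.99999963e-01, -2.54004215e-04, -9.99145009e-05,
         4.20214376e-04],
       [ 3.17768335e-05, -2.55226581e-01,  9.66881271e-01,
        -1.32686500e-01],
       [ 0.00000000e+00,  0.00000000e+00,  0.00000000e+00,
         1.00000000e+00]])} 0.014
```

```bash
python3 - <<'E'
import cv2
a=cv2.imread('pics/top0.png')[100:290,120:420];b=cv2.imread('pics/scene0.png')[150:310,170:400]
cv2.imwrite('pics/topc.png',cv2.resize(a,(800,507),interpolation=cv2.INTER_CUBIC));cv2.imwrite('pics/scc.png',cv2.resize(b,(800,556),interpolation=cv2.INTER_CUBIC))
E
```

```text
(no output)
```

View pics/topc.png

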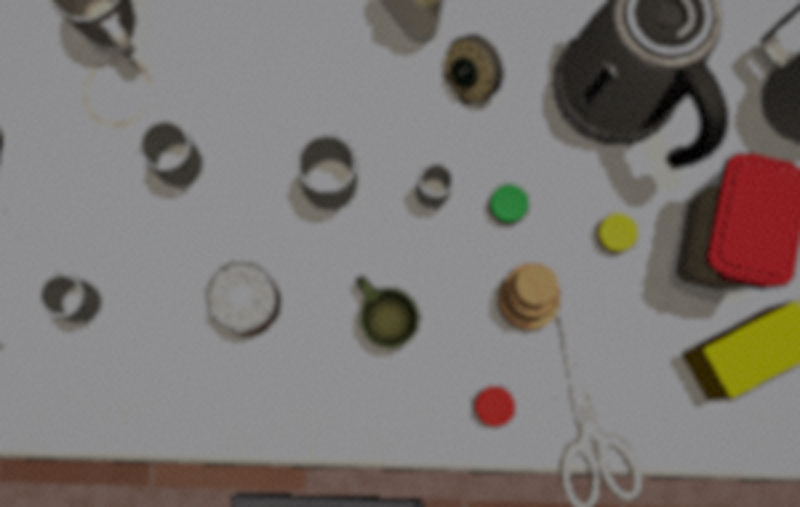

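View pics/scc.png

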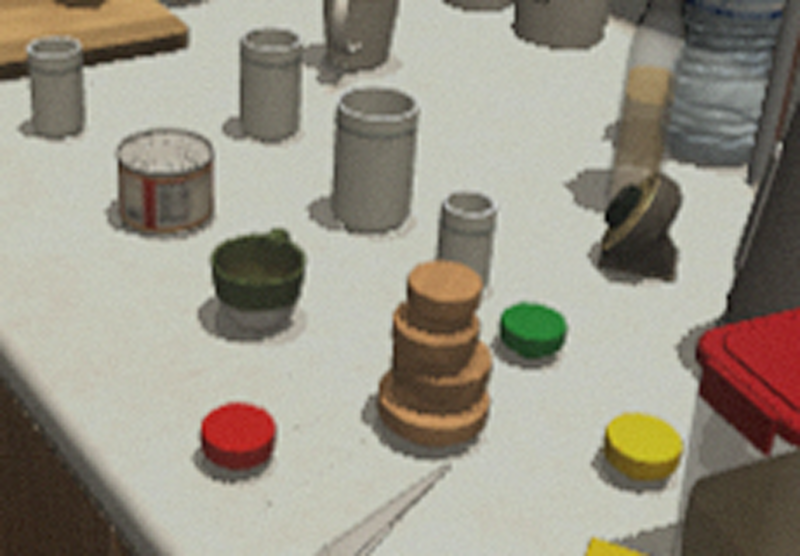

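The pile is at about (530,295) in the top crop. From the right, the jars are at (434,187) smallest, (328,175) largest, (172,157) and (70,300). The tin is at (242,298), the cup at (388,317), and the coloured look-alikes lie around the pile.

```bash
cat > h.py <<'E'
from workcell import bot
import cv2,numpy as np
def cloud(n):
    """world points (H,W,3), picture, camera-to-world"""
    c=bot.camera_params(n); s=bot.observe(); p,d=bot.grab_frame(n)
    if n=='wrist':
        T=np.eye(4);T[:3,:3]=s['orientation'];T[:3,3]=s['ee_pos'];W=T@c['hand_eye']
    else: W=np.linalg.inv(c['camera_from_world'])
    v,u=np.mgrid[:384,:512];K=c['mtx']
    P=np.stack([(u-K[0,2])/K[0,0]*d,(v-K[1,2])/K[1,1]*d,d],-1)
    P=P@W[:3,:3].T+W[:3,3]; P[d==0]=np.nan
    return P,p,W,K
E
python3 - <<'E'
from h import *
for n in('top','scene'):
    P,p,W,K=cloud(n)
    X,Y,Z=P[...,0],P[...,1],P[...,2]
    m=(Z>.008)&(Z<.16)&(X>.2)&(X<.9)
    k,l,st,ce=cv2.connectedComponentsWithStats(m.astype('uint8'))
    for i in range(1,k):
        if st[i,4]<40: continue
        Q=P[l==i];print(n,st[i],'lo',np.nanpercentile(Q,3,0).round(3),'hi',np.nanpercentile(Q,97,0).round(3))
E
```

```text
top [ 252   41   36   75 1365] lo [ 0.746 -0.13   0.02 ] hi [ 0.895 -0.041  0.157]
top [ 285   46  227   36 6352] lo [ 0.876 -0.771  0.011] hi [ 0.881 -0.154  0.156]
top [  8  50  35  21 396] lo [0.879 0.63  0.011] hi [0.899 0.681 0.089]
top [101  52  21  23 289] lo [0.869 0.377 0.012] hi [0.896 0.408 0.091]
top [ 47  55  32  17 305] lo [0.876 0.518 0.011] hi [0.899 0.577 0.061]
top [137  80  33  42 939] lo [0.709 0.206 0.011] hi [0.802 0.283 0.108]
top [  0  84  10  21 144] lo [0.766 0.721 0.008] hi [0.823 0.745 0.023]
top [ 49  93  17  16 208] lo [0.751 0.539 0.017] hi [0.792 0.575 0.045]
top [ 405   95   84  157 1906] lo [ 0.371 -0.661  0.008] hi [ 0.746 -0.499  0.157]
top [465  98  47  33 591] lo [ 0.722 -0.824  0.008] hi [ 0.816 -0.718  0.013]
top [ 327  100   51   55 1240] lo [ 0.633 -0.371  0.013] hi [ 0.724 -0.271  0.156]
top [ 13 103  31  28 702] lo [0.674 0.593 0.03 ] hi [0.743 0.655 0.082]
top [ 57 108  29  27 608] lo [0.667 0.465 0.027] hi [0.73  0.525 0.073]
top [286 113  22  26 435] lo [ 0.673 -0.198  0.015] hi [ 0.73  -0.146  0.072]
top [   0  133  121   91 8786] lo [0
[... 2358 characters left out ...]
 25  41 884] lo [ 0.547 -0.05   0.012] hi [0.605 0.009 0.099]
scene [204 187  28  30 732] lo [0.406 0.031 0.01 ] hi [0.473 0.1   0.057]
scene [ 278  205   35   74 1703] lo [ 0.422 -0.271  0.015] hi [ 0.581 -0.124  0.1  ]
scene [231 216  27  29 606] lo [ 0.395 -0.119  0.013] hi [ 0.455 -0.06   0.048]
scene [314 238  19  15 242] lo [ 0.536 -0.239  0.012] hi [ 0.574 -0.202  0.026]
scene [228 266  22  20 346] lo [ 0.315 -0.224  0.012] hi [ 0.354 -0.186  0.026]
scene [344 269  22  20 349] lo [ 0.507 -0.358  0.012] hi [ 0.545 -0.32   0.026]
scene [215 312  51  43 761] lo [ 0.235 -0.358  0.008] hi [ 0.315 -0.282  0.011]
scene [501 372  11  12  59] lo [ 0.54  -0.613  0.009] hi [ 0.569 -0.608  0.012]
```

Call:
arm_command(
  increments=[
    {"tx": 0.018,"ty": -0.028},
    {"tx": 0.018,"ty": -0.028},
    {"tx": 0.018,"ty": -0.028},
    {"tx": 0.018,"ty": -0.028},
    {"tx": 0.018,"ty": -0.028},
    {"tx": 0.018,"ty": -0.028},
    {"tx": 0.018,"ty": -0.028},
    {"tx": 0.018,"ty": -0.028},
    {"tx": 0.018,"ty": -0.028},
    {"tx": 0.018,"ty": -0.028},
    {"tx": 0.018,"ty": -0.028},
    {"tx": 0.018,"ty": -0.028},
    {"tx": 0.018,"ty": -0.028},
    {"tx": 0.018,"ty": -0.028},
    {},
    {},
  ],
)

```text
invalid input at $.increments[0]: expected keys tx, ty, tz, rx, ry, rz, hand
```

```bash
cat >> h.py <<'E'
def rim(P,c,h,r):
    """circle fit to points near height h round rough centre c -> centre, radius, z"""
    c=np.array(c)
    for _ in range(3):
        d=np.hypot(P[...,0]-c[0],P[...,1]-c[1])
        Q=P[(d<r+.012)&(P[...,2]>h-.007)&(P[...,2]<h+.012)]
        if len(Q)<12: return None
        d=np.hypot(*(Q[:,:2]-c).T); Q=Q[d>r*.6] if len(Q)>12 else Q
        A=np.c_[2*Q[:,:2],np.ones(len(Q))]
        s=np.linalg.lstsq(A,(Q[:,:2]**2).sum(1),rcond=None)[0]; c=s[:2]
    return c.round(4),round(float(np.sqrt(s[2]+c@c)),4),np.median(Q[:,2]).round(4),len(Q)
J={1:((.568,-.131),.07,.018),2:((.434,.253),.08,.0217),3:((.593,.152),.09,.0258),4:((.575,-.018),.1,.03)}
def jars(P):
    for k,(c,h,r) in J.items(): print(k,rim(P,c,h,r))
E
python3 - <<'E'
from h import *
s=bot.observe();print(s['t'],s['ee_pos'])
P,p,W,K=cloud('wrist');jars(P)
cv2.imwrite('pics/w1.png',cv2.cvtColor(p,cv2.COLOR_RGB2BGR))
P,*_=cloud('top');jars(P)
P,*_=cloud('scene');jars(P)
E
```

```text
0.6 [0.21284136 0.64059861 0.252746  ]
1 None
2 None
3 None
4 None
1 (array([ 0.5685, -0.1309]), 0.0176, np.float64(0.0702), 60)
2 (array([0.4345, 0.2537]), 0.0216, np.float64(0.0806), 87)
3 (array([0.5935, 0.1542]), 0.0256, np.float64(0.0904), 95)
4 (array([ 0.5758, -0.0158]), 0.0296, np.float64(0.1004), 103)
1 (array([ 0.5699, -0.1351]), 0.0176, np.float64(0.0675), 95)
2 (array([0.4366, 0.2501]), 0.0216, np.float64(0.0774), 73)
3 (array([0.5955, 0.151 ]), 0.0253, np.float64(0.0869), 88)
4 (array([ 0.5776, -0.0197]), 0.0294, np.float64(0.0971), 134)
```

View pics/w1.png

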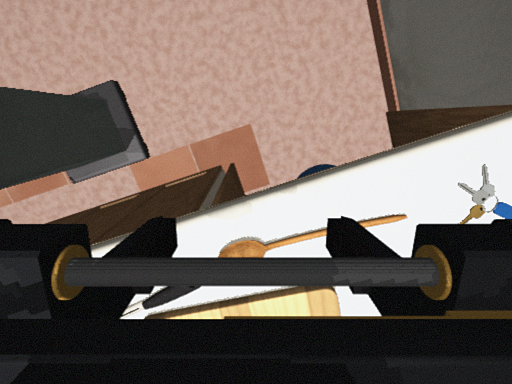

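The wrist view shows only floor and the table edge. The fingers cover rows 215-384, so the target has to sit on the tool's +x side, in the upper half of the picture.

Call:
arm_command(
  increments=[
    {"tx": 0.021,"ty": -0.028,"tz": 0,"rx": 0,"ry": 0,"rz": 0,"hand": 1},
    {"tx": 0.021,"ty": -0.028,"tz": 0,"rx": 0,"ry": 0,"rz": 0,"hand": 1},
    {"tx": 0.021,"ty": -0.028,"tz": 0,"rx": 0,"ry": 0,"rz": 0,"hand": 1},
    {"tx": 0.021,"ty": -0.028,"tz": 0,"rx": 0,"ry": 0,"rz": 0,"hand": 1},
    {"tx": 0.021,"ty": -0.028,"tz": 0,"rx": 0,"ry": 0,"rz": 0,"hand": 1},
    {"tx": 0.021,"ty": -0.028,"tz": 0,"rx": 0,"ry": 0,"rz": 0,"hand": 1},
    {"tx": 0.021,"ty": -0.028,"tz": 0,"rx": 0,"ry": 0,"rz": 0,"hand": 1},
    {"tx": 0.021,"ty": -0.028,"tz": 0,"rx": 0,"ry": 0,"rz": 0,"hand": 1},
    {"tx": 0.021,"ty": -0.028,"tz": 0,"rx": 0,"ry": 0,"rz": 0,"hand": 1},
    {"tx": 0.021,"ty": -0.028,"tz": 0,"rx": 0,"ry": 0,"rz": 0,"hand": 1},
    {"tx": 0.021,"ty": -0.028,"tz": 0,"rx": 0,"ry": 0,"rz": 0,"hand": 1},
    {"tx": 0.021,"ty": -0.028,"tz": 0,"rx": 0,"ry": 0,"rz": 0,"hand": 1},
    {"tx": 0.021,"ty": -0.028,"tz": 0,"rx": 0,"ry": 0,"rz": 0,"hand": 1},
    {"tx": 0.021,"ty": -0.028,"tz": 0,"rx": 0,"ry": 0,"rz": 0,"hand": 1},
    {"tx": 0,"ty": 0,"tz": 0,"rx": 0,"ry": 0,"rz": 0,"hand": 1},
    {"tx": 0,"ty": 0,"tz": 0,"rx": 0,"ry": 0,"rz": 0,"hand": 1},
  ],
)

```text
t: 2.08
ee_pos: [0.5078, 0.2471, 0.2528]
orientation: [[-0.948, 0.319, 0.0], [0.319, 0.948, 0.0], [0.0, 0.0, -1.0]]
wrist_force: [-0.3, 0.2, -0.0]
finger_gap: 0.088
finger_force: 0.0
```

```bash
python3 - <<'E'
from h import *
P,p,W,K=cloud('wrist');jars(P)
cv2.imwrite('pics/w2.png',cv2.cvtColor(p,cv2.COLOR_RGB2BGR))
E
```

```text
1 None
2 (array([0.437 , 0.2534]), 0.0213, np.float64(0.0804), 440)
3 (array([0.5947, 0.1546]), 0.025, np.float64(0.0898), 201)
4 None
```

View pics/w2.png

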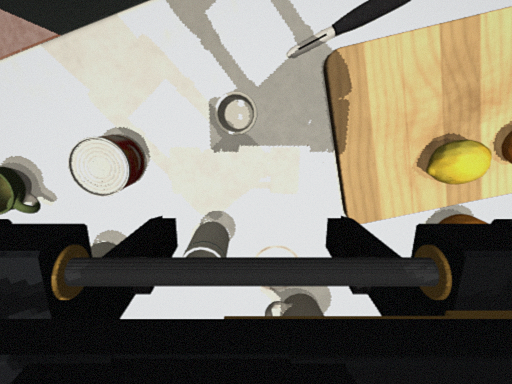

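Jar 2 shows at (237,112), the tin at (105,165), and jar 3 partly at (210,235). Wrist and top agree to 2.5 mm. Next I go to a view of jars 1, 3 and 4, then the pile.

Call:
arm_command(
  increments=[
    {"tx": 0.018,"ty": -0.034,"tz": 0,"rx": 0,"ry": 0,"rz": 0,"hand": 1},
    {"tx": 0.018,"ty": -0.034,"tz": 0,"rx": 0,"ry": 0,"rz": 0,"hand": 1},
    {"tx": 0.018,"ty": -0.034,"tz": 0,"rx": 0,"ry": 0,"rz": 0,"hand": 1},
    {"tx": 0.018,"ty": -0.034,"tz": 0,"rx": 0,"ry": 0,"rz": 0,"hand": 1},
    {"tx": 0.018,"ty": -0.034,"tz": 0,"rx": 0,"ry": 0,"rz": 0,"hand": 1},
    {"tx": 0.018,"ty": -0.034,"tz": 0,"rx": 0,"ry": 0,"rz": 0,"hand": 1},
    {"tx": 0.018,"ty": -0.034,"tz": 0,"rx": 0,"ry": 0,"rz": 0,"hand": 1},
    {"tx": 0.018,"ty": -0.034,"tz": 0,"rx": 0,"ry": 0,"rz": 0,"hand": 1},
    {"tx": 0,"ty": 0,"tz": 0,"rx": 0,"ry": 0,"rz": 0,"hand": 1},
    {"tx": 0,"ty": 0,"tz": 0,"rx": 0,"ry": 0,"rz": 0,"hand": 1},
  ],
)

```text
t: 2.97
ee_pos: [0.6513, -0.0235, 0.2523]
orientation: [[-0.949, 0.317, -0.001], [0.317, 0.949, 0.001], [0.001, 0.0, -1.0]]
wrist_force: [-0.7, 0.3, -0.1]
finger_gap: 0.0884
finger_force: 0.0
```

```bash
python3 - <<'E'
from h import *
P,p,W,K=cloud('wrist');jars(P)
E
```

```text
1 (array([ 0.5714, -0.1314]), 0.0175, np.float64(0.0701), 427)
2 None
3 (array([0.5963, 0.1525]), 0.0255, np.float64(0.0899), 919)
4 (array([ 0.5787, -0.0169]), 0.0293, np.float64(0.1004), 749)
```

Call:
arm_command(
  increments=[
    {"tx": -0.014,"ty": -0.026,"tz": 0,"rx": 0,"ry": 0,"rz": 0,"hand": 1},
    {"tx": -0.014,"ty": -0.026,"tz": 0,"rx": 0,"ry": 0,"rz": 0,"hand": 1},
    {"tx": -0.014,"ty": -0.026,"tz": 0,"rx": 0,"ry": 0,"rz": 0,"hand": 1},
    {"tx": -0.014,"ty": -0.026,"tz": 0,"rx": 0,"ry": 0,"rz": 0,"hand": 1},
    {"tx": -0.014,"ty": -0.026,"tz": 0,"rx": 0,"ry": 0,"rz": 0,"hand": 1},
    {"tx": -0.014,"ty": -0.026,"tz": 0,"rx": 0,"ry": 0,"rz": 0,"hand": 1},
    {"tx": -0.014,"ty": -0.026,"tz": 0,"rx": 0,"ry": 0,"rz": 0,"hand": 1},
    {"tx": -0.014,"ty": -0.026,"tz": 0,"rx": 0,"ry": 0,"rz": 0,"hand": 1},
    {"tx": -0.014,"ty": -0.026,"tz": 0,"rx": 0,"ry": 0,"rz": 0,"hand": 1},
    {"tx": 0,"ty": 0,"tz": 0,"rx": 0,"ry": 0,"rz": 0,"hand": 1},
    {"tx": 0,"ty": 0,"tz": 0,"rx": 0,"ry": 0,"rz": 0,"hand": 1},
  ],
)

```text
t: 3.93
ee_pos: [0.5246, -0.2562, 0.2529]
orientation: [[-0.949, 0.316, 0.0], [0.316, 0.949, 0.001], [-0.0, 0.001, -1.0]]
wrist_force: [0.3, -0.2, -0.7]
finger_gap: 0.0879
finger_force: 0.0
```

```bash
cat >> h.py <<'E'
def top_disc(P,c,z,r):
    """enclosing circle of the disc face points at height z"""
    d=np.hypot(P[...,0]-c[0],P[...,1]-c[1])
    Q=P[(d<r+.015)&(abs(P[...,2]-z)<.006)]
    if len(Q)<20: return None
    (x,y),R=cv2.minEnclosingCircle(Q[:,:2].astype('float32'))
    return np.round([x,y,R],4),Q.mean(0).round(4),len(Q)
def pile(P,ks=(1,2,3,4)):
    for k in ks: print('lid',k,top_disc(P,(.448,-.236),.125-.025*k,.018+.004*k))
E
python3 - <<'E'
from h import *
P,p,W,K=cloud('wrist');jars(P);pile(P)
print('ee',bot.observe()['ee_pos'])
P,*_=cloud('top');print('top');pile(P)
cv2.imwrite('pics/w3.png',cv2.cvtColor(p,cv2.COLOR_RGB2BGR))
E
```

```text
1 (array([ 0.5705, -0.1332]), 0.0175, np.float64(0.0702), 393)
2 None
3 None
4 (array([ 0.5779, -0.0183]), 0.0295, np.float64(0.0995), 1150)
lid 1 (array([ 0.4579, -0.2331,  0.0218]), array([ 0.4577, -0.2331,  0.1006]), 1440)
lid 2 (array([ 0.4525, -0.2344,  0.0258]), array([ 0.4392, -0.2381,  0.0755]), 354)
lid 3 (array([ 0.4585, -0.2366,  0.03  ]), array([ 0.4735, -0.246 ,  0.0504]), 317)
lid 4 (array([ 0.448 , -0.2437,  0.0329]), array([ 0.4363, -0.2577,  0.0255]), 213)
ee [ 0.52503387 -0.25560448  0.25286993]
top
lid 1 None
lid 2 None
lid 3 None
lid 4 None
```

View pics/w3.png

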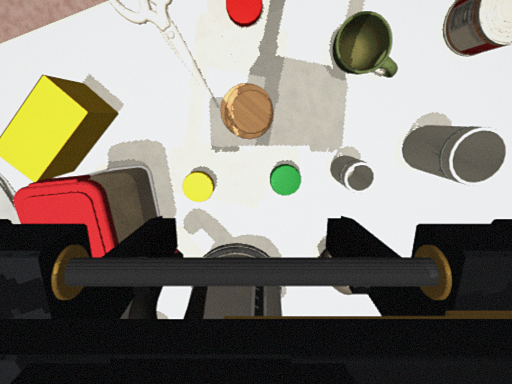

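Lid 1 shows at (247,110), with jar 1 at (352,172) and jar 4 at (478,155). The lid centres and radii match the text. Now I pick lid 1 at (0.458,-0.233), TCP z 0.094.

Call:
arm_command(
  increments=[
    {"tx": -0.022,"ty": 0.0075,"tz": -0.024,"rx": 0,"ry": 0,"rz": 0,"hand": 0.85},
    {"tx": -0.022,"ty": 0.0075,"tz": -0.024,"rx": 0,"ry": 0,"rz": 0,"hand": 0.85},
    {"tx": -0.023,"ty": 0.0075,"tz": -0.024,"rx": 0,"ry": 0,"rz": 0,"hand": 0.8},
    {"tx": 0,"ty": 0,"tz": -0.0225,"rx": 0,"ry": 0,"rz": 0,"hand": 0.8},
    {"tx": 0,"ty": 0,"tz": -0.0225,"rx": 0,"ry": 0,"rz": 0,"hand": 0.8},
    {"tx": 0,"ty": 0,"tz": -0.0225,"rx": 0,"ry": 0,"rz": 0,"hand": 0.8},
    {"tx": 0,"ty": 0,"tz": -0.02,"rx": 0,"ry": 0,"rz": 0,"hand": 0.8},
    {"tx": 0,"ty": 0,"tz": 0,"rx": 0,"ry": 0,"rz": 0,"hand": 0.8},
    {"tx": 0,"ty": 0,"tz": 0,"rx": 0,"ry": 0,"rz": 0,"hand": 0.8},
  ],
)

```text
t: 4.78
ee_pos: [0.4575, -0.2329, 0.0923]
orientation: [[-0.95, 0.313, -0.003], [0.313, 0.95, 0.002], [0.003, 0.001, -1.0]]
wrist_force: [0.6, 0.0, 0.1]
finger_gap: 0.0704
finger_force: 0.0
```

Call:
arm_command(
  increments=[
    {"tx": 0,"ty": 0,"tz": 0.001,"rx": 0,"ry": 0,"rz": 0,"hand": 0.65},
    {"tx": 0,"ty": 0,"tz": 0,"rx": 0,"ry": 0,"rz": 0,"hand": 0.55},
    {"tx": 0,"ty": 0,"tz": 0,"rx": 0,"ry": 0,"rz": 0,"hand": 0.4},
    {"tx": 0,"ty": 0,"tz": 0,"rx": 0,"ry": 0,"rz": 0,"hand": 0.3},
    {"tx": 0,"ty": 0,"tz": 0,"rx": 0,"ry": 0,"rz": 0,"hand": 0.3},
    {"tx": 0,"ty": 0,"tz": 0,"rx": 0,"ry": 0,"rz": 0,"hand": 0.3},
    {"tx": 0,"ty": 0,"tz": 0,"rx": 0,"ry": 0,"rz": 0,"hand": 0.3},
  ],
)

```text
t: 5.37
ee_pos: [0.4588, -0.2354, 0.0954]
orientation: [[-0.949, 0.316, 0.002], [0.316, 0.949, -0.001], [-0.002, -0.0, -1.0]]
wrist_force: [-0.2, 0.1, 6.1]
finger_gap: 0.0431
finger_force: 30.0
```

Call:
arm_command(
  increments=[
    {"tx": 0,"ty": 0,"tz": 0.015,"rx": 0,"ry": 0,"rz": 0,"hand": 0.3},
    {"tx": 0,"ty": 0,"tz": 0.035,"rx": 0,"ry": 0,"rz": 0,"hand": 0.3},
    {"tx": 0.019,"ty": 0.017,"tz": 0,"rx": 0,"ry": 0,"rz": 0,"hand": 0.3},
    {"tx": 0.019,"ty": 0.017,"tz": 0,"rx": 0,"ry": 0,"rz": 0,"hand": 0.3},
    {"tx": 0.019,"ty": 0.017,"tz": 0,"rx": 0,"ry": 0,"rz": 0,"hand": 0.3},
    {"tx": 0.019,"ty": 0.017,"tz": 0,"rx": 0,"ry": 0,"rz": 0,"hand": 0.3},
    {"tx": 0.019,"ty": 0.017,"tz": 0,"rx": 0,"ry": 0,"rz": 0,"hand": 0.3},
    {"tx": 0.018,"ty": 0.0175,"tz": 0,"rx": 0,"ry": 0,"rz": 0,"hand": 0.3},
    {"tx": 0,"ty": 0,"tz": -0.025,"rx": 0,"ry": 0,"rz": 0,"hand": 0.3},
    {"tx": 0,"ty": 0,"tz": -0.025,"rx": 0,"ry": 0,"rz": 0,"hand": 0.3},
    {"tx": 0,"ty": 0,"tz": 0,"rx": 0,"ry": 0,"rz": 0,"hand": 0.3},
    {"tx": 0,"ty": 0,"tz": 0,"rx": 0,"ry": 0,"rz": 0,"hand": 0.3},
  ],
)

```text
t: 6.37
ee_pos: [0.5689, -0.132, 0.0923]
orientation: [[-0.949, 0.315, -0.005], [0.315, 0.949, 0.001], [0.005, -0.0, -1.0]]
wrist_force: [0.3, 0.4, 0.5]
finger_gap: 0.0433
finger_force: 30.0
```

```bash
python3 - <<'E'
from h import *
print(bot.observe()['ee_pos'],bot.observe()['wrist_force'])
P,p,*_=cloud('wrist')
q,d=bot.grab_frame('scene')
o=np.zeros((420,800,3),'uint8')
o[:,:460]=cv2.resize(p[90:384],(460,420));o[:,460:]=cv2.resize(q[160:300,230:343],(340,420))
cv2.imwrite('pics/w4.png',cv2.cvtColor(o,cv2.COLOR_RGB2BGR))
E
```

```text
[ 0.56888315 -0.13197791  0.09227279] [0.28842438 0.36826171 0.49135782]
```

View pics/w4.png

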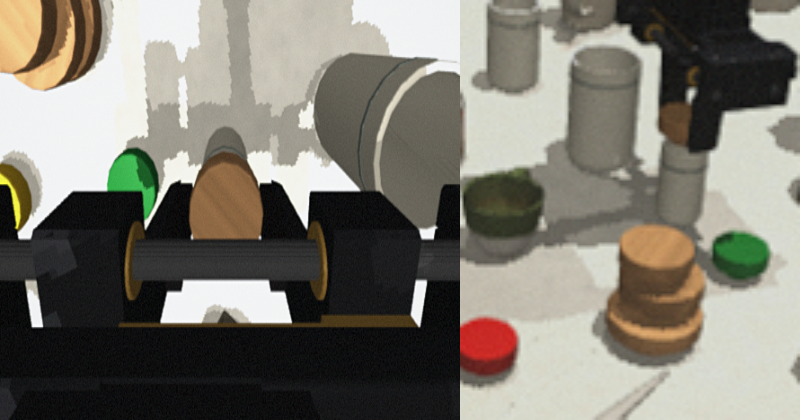

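Lid 1 hangs over jar 1, centred in the wrist view at about (225,195), and the other lids stayed in the pile. I press it down and release.

Call:
arm_command(
  increments=[
    {"tx": 0.001,"ty": 0,"tz": -0.005,"rx": 0,"ry": 0,"rz": 0,"hand": 0.3},
    {"tx": 0,"ty": 0,"tz": -0.005,"rx": 0,"ry": 0,"rz": 0,"hand": 0.3},
    {"tx": 0,"ty": 0,"tz": -0.005,"rx": 0,"ry": 0,"rz": 0,"hand": 0.3},
    {"tx": 0,"ty": 0,"tz": 0,"rx": 0,"ry": 0,"rz": 0,"hand": 0.3},
  ],
)

```text
t: 6.8
ee_pos: [0.5727, -0.133, 0.0801]
orientation: [[-0.949, 0.316, 0.002], [0.316, 0.949, -0.001], [-0.002, -0.0, -1.0]]
wrist_force: [-0.3, -0.8, 4.2]
finger_gap: 0.0433
finger_force: 30.0
```

Call:
arm_command(
  increments=[
    {"tx": 0,"ty": 0,"tz": -0.001,"rx": 0,"ry": 0,"rz": 0,"hand": 0.3},
    {"tx": 0,"ty": 0,"tz": 0,"rx": 0,"ry": 0,"rz": 0,"hand": 0.65},
    {"tx": 0,"ty": 0,"tz": 0,"rx": 0,"ry": 0,"rz": 0,"hand": 0.65},
    {"tx": 0,"ty": 0,"tz": 0,"rx": 0,"ry": 0,"rz": 0,"hand": 0.65},
    {"tx": 0,"ty": 0,"tz": 0.01,"rx": 0,"ry": 0,"rz": 0,"hand": 0.65},
    {"tx": 0,"ty": 0,"tz": 0.03,"rx": 0,"ry": 0,"rz": 0,"hand": 0.65},
    {"tx": 0,"ty": 0,"tz": 0.035,"rx": 0,"ry": 0,"rz": 0,"hand": 0.8},
    {"tx": -0.012,"ty": -0.031,"tz": 0.025,"rx": 0,"ry": 0,"rz": 0,"hand": 0.9},
    {"tx": -0.013,"ty": -0.031,"tz": 0.025,"rx": 0,"ry": 0,"rz": 0,"hand": 0.9},
    {"tx": -0.013,"ty": -0.031,"tz": 0.025,"rx": 0,"ry": 0,"rz": 0,"hand": 0.9},
    {"tx": -0.012,"ty": -0.031,"tz": 0.025,"rx": 0,"ry": 0,"rz": 0,"hand": 0.9},
    {"tx": 0,"ty": 0,"tz": 0,"rx": 0,"ry": 0,"rz": 0,"hand": 0.9},
    {"tx": 0,"ty": 0,"tz": 0,"rx": 0,"ry": 0,"rz": 0,"hand": 0.9},
  ],
)

```text
t: 7.88
ee_pos: [0.5224, -0.258, 0.2557]
orientation: [[-0.948, 0.318, 0.004], [0.318, 0.948, -0.002], [-0.005, -0.001, -1.0]]
wrist_force: [0.8, 0.7, 0.2]
finger_gap: 0.0795
finger_force: 0.0
```

```bash
cat >> h.py <<'E'
def home(P,k):
    """lid k on its jar: disc circle, and tilt in mrad of its face"""
    c,h,r=J[k];z=h+.015;R=.018+.004*k
    t=top_disc(P,c,z,R); print('on jar',k,t,'want z',round(z,4))
    if t:
        d=np.hypot(P[...,0]-t[0][0],P[...,1]-t[0][1]);Q=P[(d<R-.004)&(abs(P[...,2]-z)<.012)]
        s=np.linalg.lstsq(np.c_[Q[:,:2],np.ones(len(Q))],Q[:,2],rcond=None)[0];print('  tilt mrad',(1000*s[:2]).round(1))
E
python3 - <<'E'
from h import *
print(bot.observe()['ee_pos'])
P,p,W,K=cloud('wrist');home(P,1);pile(P,(2,3,4));jars(P)
P,*_=cloud('top');home(P,1)
E
```

```text
[ 0.52240779 -0.25804655  0.25567225]
on jar 1 (array([ 0.5714, -0.1324,  0.0223]), array([ 0.57  , -0.133 ,  0.0855]), 1115) want z 0.085
  tilt mrad [ 3.3 -4.5]
lid 2 (array([ 0.4532, -0.2344,  0.026 ]), array([ 0.4528, -0.2342,  0.0756]), 1703)
lid 3 (array([ 0.4586, -0.2367,  0.0297]), array([ 0.4738, -0.2431,  0.0506]), 370)
lid 4 (array([ 0.4522, -0.239 ,  0.0337]), array([ 0.436 , -0.2569,  0.0255]), 220)
1 (array([ 0.5715, -0.1319]), 0.0212, np.float64(0.0761), 143)
2 None
3 None
4 (array([ 0.578 , -0.0183]), 0.0295, np.float64(0.0994), 1145)
on jar 1 (array([ 0.5687, -0.1303,  0.0218]), array([ 0.5683, -0.1303,  0.0856]), 189) want z 0.085
  tilt mrad [-17.1  15.1]
```

Lid 1 is home. Now lid 2.

Call:
arm_command(
  increments=[
    {"tx": -0.023,"ty": 0.007,"tz": -0.024,"rx": 0,"ry": 0,"rz": 0,"hand": 0.85},
    {"tx": -0.023,"ty": 0.007,"tz": -0.025,"rx": 0,"ry": 0,"rz": 0,"hand": 0.85},
    {"tx": -0.023,"ty": 0.0075,"tz": -0.025,"rx": 0,"ry": 0,"rz": 0,"hand": 0.85},
    {"tx": 0,"ty": 0,"tz": -0.03,"rx": 0,"ry": 0,"rz": 0,"hand": 0.85},
    {"tx": 0,"ty": 0,"tz": -0.03,"rx": 0,"ry": 0,"rz": 0,"hand": 0.85},
    {"tx": 0,"ty": 0,"tz": -0.03,"rx": 0,"ry": 0,"rz": 0,"hand": 0.85},
    {"tx": 0,"ty": 0,"tz": -0.0195,"rx": 0,"ry": 0,"rz": 0,"hand": 0.85},
    {"tx": 0,"ty": 0,"tz": 0,"rx": 0,"ry": 0,"rz": 0,"hand": 0.85},
    {"tx": 0,"ty": 0,"tz": 0,"rx": 0,"ry": 0,"rz": 0,"hand": 0.72},
    {"tx": 0,"ty": 0,"tz": 0,"rx": 0,"ry": 0,"rz": 0,"hand": 0.63},
    {"tx": 0,"ty": 0,"tz": 0,"rx": 0,"ry": 0,"rz": 0,"hand": 0.5},
    {"tx": 0,"ty": 0,"tz": 0,"rx": 0,"ry": 0,"rz": 0,"hand": 0.4},
    {"tx": 0,"ty": 0,"tz": 0,"rx": 0,"ry": 0,"rz": 0,"hand": 0.4},
    {"tx": 0,"ty": 0,"tz": 0,"rx": 0,"ry": 0,"rz": 0,"hand": 0.4},
  ],
)

```text
t: 9.15
ee_pos: [0.4544, -0.2351, 0.0711]
orientation: [[-0.949, 0.316, 0.003], [0.316, 0.949, -0.001], [-0.003, -0.0, -1.0]]
wrist_force: [1.3, 1.4, 5.0]
finger_gap: 0.0514
finger_force: 30.0
```

Call:
arm_command(
  increments=[
    {"tx": 0,"ty": 0,"tz": 0.015,"rx": 0,"ry": 0,"rz": 0,"hand": 0.4},
    {"tx": 0,"ty": 0,"tz": 0.035,"rx": 0,"ry": 0,"rz": 0,"hand": 0.4},
    {"tx": 0,"ty": 0,"tz": 0.04,"rx": 0,"ry": 0,"rz": 0,"hand": 0.4},
    {"tx": -0.001,"ty": 0.035,"tz": 0,"rx": 0,"ry": 0,"rz": 0,"hand": 0.4},
    {"tx": -0.001,"ty": 0.035,"tz": 0,"rx": 0,"ry": 0,"rz": 0,"hand": 0.4},
    {"tx": -0.001,"ty": 0.035,"tz": 0,"rx": 0,"ry": 0,"rz": 0,"hand": 0.4},
    {"tx": -0.001,"ty": 0.035,"tz": 0,"rx": 0,"ry": 0,"rz": 0,"hand": 0.4},
    {"tx": -0.001,"ty": 0.035,"tz": 0,"rx": 0,"ry": 0,"rz": 0,"hand": 0.4},
    {"tx": -0.001,"ty": 0.035,"tz": 0,"rx": 0,"ry": 0,"rz": 0,"hand": 0.4},
    {"tx": -0.001,"ty": 0.035,"tz": 0,"rx": 0,"ry": 0,"rz": 0,"hand": 0.4},
    {"tx": -0.001,"ty": 0.035,"tz": 0,"rx": 0,"ry": 0,"rz": 0,"hand": 0.4},
    {"tx": -0.001,"ty": 0.035,"tz": 0,"rx": 0,"ry": 0,"rz": 0,"hand": 0.4},
    {"tx": -0.001,"ty": 0.035,"tz": 0,"rx": 0,"ry": 0,"rz": 0,"hand": 0.4},
    {"tx": -0.001,"ty": 0.035,"tz": 0,"rx": 0,"ry": 0,"rz": 0,"hand": 0.4},
    {"tx": -0.001,"ty": 0.035,"tz": 0,"rx": 0,"ry": 0,"rz": 0,"hand": 0.4},
    {"tx": -0.001,"ty": 0.035,"tz": 0,"rx": 0,"ry": 0,"rz": 0,"hand": 0.4},
    {"tx": -0.003,"ty": 0.0325,"tz": 0,"rx": 0,"ry": 0,"rz": 0,"hand": 0.4},
    {"tx": 0,"ty": 0,"tz": 0,"rx": 0,"ry": 0,"rz": 0,"hand": 0.4},
    {"tx": 0,"ty": 0,"tz": 0,"rx": 0,"ry": 0,"rz": 0,"hand": 0.4},
  ],
)

```text
t: 10.73
ee_pos: [0.4367, 0.2541, 0.1596]
orientation: [[-0.95, 0.312, 0.0], [0.312, 0.95, -0.0], [-0.0, -0.0, -1.0]]
wrist_force: [-0.3, -0.1, -0.8]
finger_gap: 0.0511
finger_force: 30.0
```

```bash
python3 - <<'E'
from h import *
P,p,*_=cloud('wrist');pose=bot.observe()
q,d=bot.grab_frame('top')
o=np.zeros((420,800,3),'uint8')
o[:,:460]=cv2.resize(p[90:384],(460,420));o[:,460:]=cv2.resize(q[150:255,100:185],(340,420))
cv2.imwrite('pics/w5.png',cv2.cvtColor(o,cv2.COLOR_RGB2BGR));print(pose['finger_gap'])
E
```

```text
0.051436062352401404
```

View pics/w5.png

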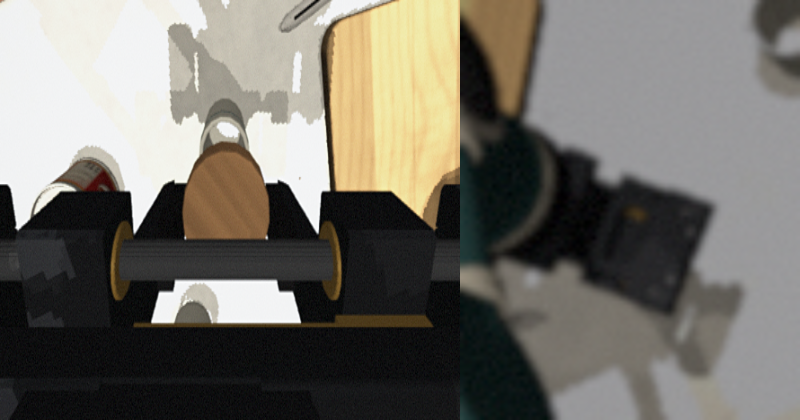

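Lid 2 is held level, with jar 2 centred behind it at about (225,130). I lower it, press and release.

Call:
arm_command(
  increments=[
    {"tx": 0,"ty": 0,"tz": -0.03,"rx": 0,"ry": 0,"rz": 0,"hand": 0.4},
    {"tx": 0,"ty": 0,"tz": -0.025,"rx": 0,"ry": 0,"rz": 0,"hand": 0.4},
    {"tx": 0,"ty": -0.0005,"tz": 0,"rx": 0,"ry": 0,"rz": 0,"hand": 0.4},
    {"tx": 0,"ty": 0,"tz": -0.005,"rx": 0,"ry": 0,"rz": 0,"hand": 0.4},
    {"tx": 0,"ty": 0,"tz": -0.005,"rx": 0,"ry": 0,"rz": 0,"hand": 0.4},
    {"tx": 0,"ty": 0,"tz": -0.005,"rx": 0,"ry": 0,"rz": 0,"hand": 0.4},
    {"tx": 0,"ty": 0,"tz": 0,"rx": 0,"ry": 0,"rz": 0,"hand": 0.4},
  ],
)

```text
t: 11.42
ee_pos: [0.4385, 0.2526, 0.0909]
orientation: [[-0.949, 0.316, 0.003], [0.316, 0.949, 0.001], [-0.002, 0.002, -1.0]]
wrist_force: [-1.6, -0.7, 0.3]
finger_gap: 0.0514
finger_force: 30.0
```

Call:
arm_command(
  increments=[
    {"tx": 0,"ty": 0,"tz": -0.001,"rx": 0,"ry": 0,"rz": 0,"hand": 0.4},
    {"tx": 0,"ty": 0,"tz": -0.001,"rx": 0,"ry": 0,"rz": 0,"hand": 0.4},
    {"tx": 0,"ty": 0,"tz": 0,"rx": 0,"ry": 0,"rz": 0,"hand": 0.4},
  ],
)

```text
t: 11.67
ee_pos: [0.4388, 0.2528, 0.0908]
orientation: [[-0.949, 0.315, 0.003], [0.315, 0.949, 0.001], [-0.003, 0.002, -1.0]]
wrist_force: [-3.6, -2.7, 14.3]
finger_gap: 0.0512
finger_force: 30.0
```

Call:
arm_command(
  increments=[
    {"tx": 0,"ty": 0,"tz": 0,"rx": 0,"ry": 0,"rz": 0,"hand": 0.75},
    {"tx": 0,"ty": 0,"tz": 0,"rx": 0,"ry": 0,"rz": 0,"hand": 0.75},
    {"tx": 0,"ty": 0,"tz": 0,"rx": 0,"ry": 0,"rz": 0,"hand": 0.75},
    {"tx": 0,"ty": 0,"tz": 0.01,"rx": 0,"ry": 0,"rz": 0,"hand": 0.75},
    {"tx": 0,"ty": 0,"tz": 0.03,"rx": 0,"ry": 0,"rz": 0,"hand": 0.75},
    {"tx": 0,"ty": 0,"tz": 0.035,"rx": 0,"ry": 0,"rz": 0,"hand": 0.8},
    {"tx": 0.024,"ty": -0.002,"tz": 0.03,"rx": 0,"ry": 0,"rz": 0,"hand": 0.9},
    {"tx": 0.024,"ty": -0.002,"tz": 0.03,"rx": 0,"ry": 0,"rz": 0,"hand": 0.9},
    {"tx": 0.025,"ty": -0.0015,"tz": 0.03,"rx": 0,"ry": 0,"rz": 0,"hand": 0.9},
    {"tx": 0,"ty": 0,"tz": 0,"rx": 0,"ry": 0,"rz": 0,"hand": 0.9},
  ],
)

```text
t: 12.5
ee_pos: [0.517, 0.2481, 0.2611]
orientation: [[-0.949, 0.316, 0.014], [0.317, 0.949, 0.005], [-0.012, 0.009, -1.0]]
wrist_force: [1.1, 0.6, 0.5]
finger_gap: 0.0793
finger_force: 0.0
```

```bash
python3 - <<'E'
from h import *
print(bot.observe()['ee_pos'])
P,p,W,K=cloud('wrist');home(P,2);jars(P)
E
```

```text
[0.51701578 0.2481485  0.26106556]
on jar 2 (array([0.4372, 0.2538, 0.0261]), array([0.4369, 0.2541, 0.0957]), 1908) want z 0.095
  tilt mrad [1.3 3.4]
1 None
2 None
3 (array([0.595 , 0.1549]), 0.025, np.float64(0.09), 223)
4 None
```

Lid 2 is home. Back to the pile.

Call:
arm_command(
  increments=[
    {"tx": 0.001,"ty": -0.036,"tz": 0,"rx": 0,"ry": 0,"rz": 0,"hand": 1},
    {"tx": 0.001,"ty": -0.036,"tz": 0,"rx": 0,"ry": 0,"rz": 0,"hand": 1},
    {"tx": 0.001,"ty": -0.036,"tz": 0,"rx": 0,"ry": 0,"rz": 0,"hand": 1},
    {"tx": 0.001,"ty": -0.036,"tz": 0,"rx": 0,"ry": 0,"rz": 0,"hand": 1},
    {"tx": 0.001,"ty": -0.036,"tz": 0,"rx": 0,"ry": 0,"rz": 0,"hand": 1},
    {"tx": 0.001,"ty": -0.036,"tz": 0,"rx": 0,"ry": 0,"rz": 0,"hand": 1},
    {"tx": 0.001,"ty": -0.036,"tz": 0,"rx": 0,"ry": 0,"rz": 0,"hand": 1},
    {"tx": 0.001,"ty": -0.036,"tz": 0,"rx": 0,"ry": 0,"rz": 0,"hand": 1},
    {"tx": 0.001,"ty": -0.036,"tz": 0,"rx": 0,"ry": 0,"rz": 0,"hand": 1},
    {"tx": 0.001,"ty": -0.036,"tz": 0,"rx": 0,"ry": 0,"rz": 0,"hand": 1},
    {"tx": 0.001,"ty": -0.036,"tz": 0,"rx": 0,"ry": 0,"rz": 0,"hand": 1},
    {"tx": 0.001,"ty": -0.036,"tz": 0,"rx": 0,"ry": 0,"rz": 0,"hand": 1},
    {"tx": 0,"ty": -0.036,"tz": 0,"rx": 0,"ry": 0,"rz": 0,"hand": 1},
    {"tx": 0,"ty": -0.036,"tz": 0,"rx": 0,"ry": 0,"rz": 0,"hand": 1},
    {"tx": 0,"ty": 0,"tz": 0,"rx": 0,"ry": 0,"rz": 0,"hand": 1},
    {"tx": 0,"ty": 0,"tz": 0,"rx": 0,"ry": 0,"rz": 0,"hand": 1},
    {"tx": 0,"ty": 0,"tz": 0,"rx": 0,"ry": 0,"rz": 0,"hand": 1},
  ],
)

```text
t: 13.97
ee_pos: [0.521, -0.2561, 0.2512]
orientation: [[-0.949, 0.316, -0.002], [0.316, 0.949, 0.002], [0.003, 0.001, -1.0]]
wrist_force: [0.3, 0.2, 0.2]
finger_gap: 0.0881
finger_force: 0.0
```

```bash
python3 - <<'E'
from h import *
print(bot.observe()['ee_pos'])
P,p,W,K=cloud('wrist');pile(P,(3,4));jars(P);home(P,1)
E
```

```text
[ 0.52100956 -0.25609253  0.25119266]
lid 3 (array([ 0.4582, -0.2366,  0.0301]), array([ 0.4578, -0.2364,  0.0507]), 1955)
lid 4 (array([ 0.4528, -0.2385,  0.0339]), array([ 0.4335, -0.2451,  0.0255]), 364)
1 (array([ 0.5714, -0.132 ]), 0.0212, np.float64(0.0763), 151)
2 None
3 None
4 (array([ 0.5779, -0.0184]), 0.0295, np.float64(0.0994), 1145)
on jar 1 (array([ 0.5712, -0.1325,  0.0221]), array([ 0.5699, -0.1331,  0.0855]), 1137) want z 0.085
  tilt mrad [2.6 0.8]
```

Call:
arm_command(
  increments=[
    {"tx": -0.021,"ty": 0.007,"tz": -0.03,"rx": 0,"ry": 0,"rz": 0,"hand": 0.97},
    {"tx": -0.021,"ty": 0.007,"tz": -0.03,"rx": 0,"ry": 0,"rz": 0,"hand": 0.97},
    {"tx": -0.022,"ty": 0.0065,"tz": -0.03,"rx": 0,"ry": 0,"rz": 0,"hand": 0.97},
    {"tx": 0,"ty": 0,"tz": -0.03,"rx": 0,"ry": 0,"rz": 0,"hand": 0.97},
    {"tx": 0,"ty": 0,"tz": -0.03,"rx": 0,"ry": 0,"rz": 0,"hand": 0.97},
    {"tx": 0,"ty": 0,"tz": -0.03,"rx": 0,"ry": 0,"rz": 0,"hand": 0.97},
    {"tx": 0,"ty": 0,"tz": -0.018,"rx": 0,"ry": 0,"rz": 0,"hand": 0.97},
    {"tx": 0,"ty": 0,"tz": -0.01,"rx": 0,"ry": 0,"rz": 0,"hand": 0.97},
    {"tx": 0,"ty": 0,"tz": 0,"rx": 0,"ry": 0,"rz": 0,"hand": 0.97},
    {"tx": 0,"ty": 0,"tz": 0,"rx": 0,"ry": 0,"rz": 0,"hand": 0.82},
    {"tx": 0,"ty": 0,"tz": 0,"rx": 0,"ry": 0,"rz": 0,"hand": 0.72},
    {"tx": 0,"ty": 0,"tz": 0,"rx": 0,"ry": 0,"rz": 0,"hand": 0.6},
    {"tx": 0,"ty": 0,"tz": 0,"rx": 0,"ry": 0,"rz": 0,"hand": 0.5},
    {"tx": 0,"ty": 0,"tz": 0,"rx": 0,"ry": 0,"rz": 0,"hand": 0.5},
    {"tx": 0,"ty": 0,"tz": 0,"rx": 0,"ry": 0,"rz": 0,"hand": 0.5},
  ],
)

```text
t: 15.27
ee_pos: [0.4592, -0.2372, 0.046]
orientation: [[-0.949, 0.316, 0.003], [0.316, 0.949, -0.001], [-0.003, -0.0, -1.0]]
wrist_force: [0.8, 0.6, 6.0]
finger_gap: 0.0592
finger_force: 30.0
```

Call:
arm_command(
  increments=[
    {"tx": 0,"ty": 0,"tz": 0.015,"rx": 0,"ry": 0,"rz": 0,"hand": 0.5},
    {"tx": 0,"ty": 0,"tz": 0.03,"rx": 0,"ry": 0,"rz": 0,"hand": 0.5},
    {"tx": 0,"ty": 0,"tz": 0.035,"rx": 0,"ry": 0,"rz": 0,"hand": 0.5},
    {"tx": 0,"ty": 0,"tz": 0.035,"rx": 0,"ry": 0,"rz": 0,"hand": 0.5},
    {"tx": 0.0115,"ty": 0.0325,"tz": 0,"rx": 0,"ry": 0,"rz": 0,"hand": 0.5},
    {"tx": 0.0115,"ty": 0.0325,"tz": 0,"rx": 0,"ry": 0,"rz": 0,"hand": 0.5},
    {"tx": 0.0115,"ty": 0.0325,"tz": 0,"rx": 0,"ry": 0,"rz": 0,"hand": 0.5},
    {"tx": 0.0115,"ty": 0.0325,"tz": 0,"rx": 0,"ry": 0,"rz": 0,"hand": 0.5},
    {"tx": 0.0115,"ty": 0.0325,"tz": 0,"rx": 0,"ry": 0,"rz": 0,"hand": 0.5},
    {"tx": 0.0115,"ty": 0.0325,"tz": 0,"rx": 0,"ry": 0,"rz": 0,"hand": 0.5},
    {"tx": 0.0115,"ty": 0.0325,"tz": 0,"rx": 0,"ry": 0,"rz": 0,"hand": 0.5},
    {"tx": 0.0115,"ty": 0.0325,"tz": 0,"rx": 0,"ry": 0,"rz": 0,"hand": 0.5},
    {"tx": 0.0115,"ty": 0.0325,"tz": 0,"rx": 0,"ry": 0,"rz": 0,"hand": 0.5},
    {"tx": 0.0115,"ty": 0.0325,"tz": 0,"rx": 0,"ry": 0,"rz": 0,"hand": 0.5},
    {"tx": 0.0115,"ty": 0.0325,"tz": 0,"rx": 0,"ry": 0,"rz": 0,"hand": 0.5},
    {"tx": 0.0115,"ty": 0.0325,"tz": 0,"rx": 0,"ry": 0,"rz": 0,"hand": 0.5},
    {"tx": 0,"ty": 0,"tz": 0,"rx": 0,"ry": 0,"rz": 0,"hand": 0.5},
    {"tx": 0,"ty": 0,"tz": 0,"rx": 0,"ry": 0,"rz": 0,"hand": 0.5},
  ],
)

```text
t: 16.77
ee_pos: [0.596, 0.1548, 0.1591]
orientation: [[-0.95, 0.313, -0.0], [0.313, 0.95, -0.0], [0.0, -0.0, -1.0]]
wrist_force: [0.4, 0.1, -1.5]
finger_gap: 0.0595
finger_force: 30.0
```

```bash
python3 - <<'E'
from h import *
P,p,*_=cloud('wrist');cv2.imwrite('pics/w6.png',cv2.cvtColor(p,cv2.COLOR_RGB2BGR));print(rim(P,(.595,.154),.09,.0258))
E
```

```text
(array([0.5946, 0.154 ]), 0.0247, np.float64(0.0905), 416)
```

View pics/w6.png

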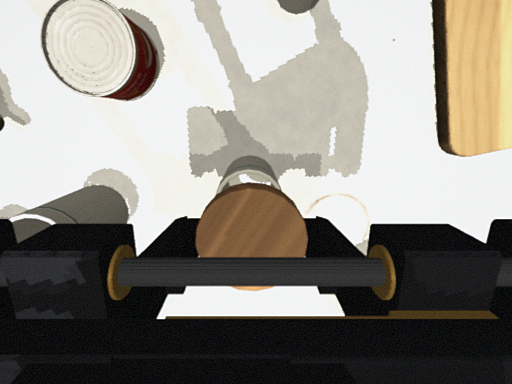

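Lid 3 is level at (250,235), with jar 3 centred behind it. I lower it.

Call:
arm_command(
  increments=[
    {"tx": -0.0005,"ty": 0,"tz": -0.025,"rx": 0,"ry": 0,"rz": 0,"hand": 0.5},
    {"tx": 0,"ty": 0,"tz": -0.02,"rx": 0,"ry": 0,"rz": 0,"hand": 0.5},
    {"tx": 0,"ty": 0,"tz": 0,"rx": 0,"ry": 0,"rz": 0,"hand": 0.5},
    {"tx": 0,"ty": 0,"tz": -0.005,"rx": 0,"ry": 0,"rz": 0,"hand": 0.5},
    {"tx": 0,"ty": 0,"tz": -0.005,"rx": 0,"ry": 0,"rz": 0,"hand": 0.5},
    {"tx": 0,"ty": 0,"tz": -0.005,"rx": 0,"ry": 0,"rz": 0,"hand": 0.5},
    {"tx": 0,"ty": 0,"tz": -0.001,"rx": 0,"ry": 0,"rz": 0,"hand": 0.5},
    {"tx": 0,"ty": 0,"tz": 0,"rx": 0,"ry": 0,"rz": 0,"hand": 0.5},
  ],
)

```text
t: 17.48
ee_pos: [0.5966, 0.1529, 0.1008]
orientation: [[-0.949, 0.316, 0.002], [0.316, 0.949, -0.0], [-0.002, 0.0, -1.0]]
wrist_force: [-2.9, -1.6, 6.4]
finger_gap: 0.0596
finger_force: 30.0
```

Call:
arm_command(
  increments=[
    {"tx": 0,"ty": 0,"tz": -0.001,"rx": 0,"ry": 0,"rz": 0,"hand": 0.5},
    {"tx": 0,"ty": 0,"tz": 0,"rx": 0,"ry": 0,"rz": 0,"hand": 0.85},
    {"tx": 0,"ty": 0,"tz": 0,"rx": 0,"ry": 0,"rz": 0,"hand": 0.85},
    {"tx": 0,"ty": 0,"tz": 0,"rx": 0,"ry": 0,"rz": 0,"hand": 0.85},
    {"tx": 0,"ty": 0,"tz": 0.01,"rx": 0,"ry": 0,"rz": 0,"hand": 0.85},
    {"tx": 0,"ty": 0,"tz": 0.03,"rx": 0,"ry": 0,"rz": 0,"hand": 0.85},
    {"tx": 0,"ty": 0,"tz": 0.035,"rx": 0,"ry": 0,"rz": 0,"hand": 0.9},
    {"tx": 0.011,"ty": -0.03,"tz": 0.02,"rx": 0,"ry": 0,"rz": 0,"hand": 1},
    {"tx": 0.011,"ty": -0.03,"tz": 0.02,"rx": 0,"ry": 0,"rz": 0,"hand": 1},
    {"tx": 0.011,"ty": -0.03,"tz": 0.02,"rx": 0,"ry": 0,"rz": 0,"hand": 1},
    {"tx": 0.011,"ty": -0.03,"tz": 0.02,"rx": 0,"ry": 0,"rz": 0,"hand": 1},
    {"tx": 0.012,"ty": -0.03,"tz": 0,"rx": 0,"ry": 0,"rz": 0,"hand": 1},
    {"tx": 0,"ty": -0.03,"tz": 0,"rx": 0,"ry": 0,"rz": 0,"hand": 1},
    {"tx": 0,"ty": 0,"tz": 0,"rx": 0,"ry": 0,"rz": 0,"hand": 1},
    {"tx": 0,"ty": 0,"tz": 0,"rx": 0,"ry": 0,"rz": 0,"hand": 1},
  ],
)

```text
t: 18.73
ee_pos: [0.6515, -0.0282, 0.2529]
orientation: [[-0.948, 0.318, 0.0], [0.318, 0.948, 0.0], [-0.0, 0.0, -1.0]]
wrist_force: [0.4, -0.1, -0.2]
finger_gap: 0.0884
finger_force: 0.0
```

```bash
python3 - <<'E'
from h import *
P,p,W,K=cloud('wrist');home(P,3);home(P,1);jars(P)
E
```

```text
on jar 3 (array([0.5957, 0.1532, 0.0301]), array([0.5949, 0.1522, 0.1055]), 3297) want z 0.105
  tilt mrad [ 0.1 -0.1]
on jar 1 (array([ 0.5717, -0.1314,  0.022 ]), array([ 0.5714, -0.1303,  0.0855]), 1273) want z 0.085
  tilt mrad [1.2 1.8]
1 (array([ 0.5714, -0.1319]), 0.0216, np.float64(0.0775), 95)
2 None
3 (array([0.5956, 0.1541]), 0.0294, np.float64(0.0963), 318)
4 (array([ 0.5787, -0.017 ]), 0.0293, np.float64(0.1004), 747)
```

Call:
arm_command(
  increments=[
    {"tx": -0.014,"ty": -0.026,"tz": 0,"rx": 0,"ry": 0,"rz": 0,"hand": 1},
    {"tx": -0.014,"ty": -0.026,"tz": 0,"rx": 0,"ry": 0,"rz": 0,"hand": 1},
    {"tx": -0.014,"ty": -0.026,"tz": 0,"rx": 0,"ry": 0,"rz": 0,"hand": 1},
    {"tx": -0.014,"ty": -0.026,"tz": 0,"rx": 0,"ry": 0,"rz": 0,"hand": 1},
    {"tx": -0.014,"ty": -0.026,"tz": 0,"rx": 0,"ry": 0,"rz": 0,"hand": 1},
    {"tx": -0.014,"ty": -0.026,"tz": 0,"rx": 0,"ry": 0,"rz": 0,"hand": 1},
    {"tx": -0.014,"ty": -0.026,"tz": 0,"rx": 0,"ry": 0,"rz": 0,"hand": 1},
    {"tx": -0.014,"ty": -0.026,"tz": 0,"rx": 0,"ry": 0,"rz": 0,"hand": 1},
    {"tx": -0.0175,"ty": -0.0225,"tz": 0,"rx": 0,"ry": 0,"rz": 0,"hand": 1},
    {"tx": 0,"ty": 0,"tz": 0,"rx": 0,"ry": 0,"rz": 0,"hand": 1},
    {"tx": 0,"ty": 0,"tz": 0,"rx": 0,"ry": 0,"rz": 0,"hand": 1},
  ],
)

```text
t: 19.7
ee_pos: [0.5216, -0.2567, 0.2525]
orientation: [[-0.949, 0.316, 0.0], [0.316, 0.949, 0.001], [0.0, 0.001, -1.0]]
wrist_force: [0.6, 0.8, 0.5]
finger_gap: 0.088
finger_force: 0.0
```

```bash
python3 - <<'E'
from h import *
P,p,W,K=cloud('wrist');pile(P,(4,));jars(P)
E
```

```text
lid 4 (array([ 0.4528, -0.2386,  0.0339]), array([ 0.4523, -0.2383,  0.0257]), 2186)
1 (array([ 0.5714, -0.1318]), 0.0212, np.float64(0.076), 148)
2 None
3 None
4 (array([ 0.578 , -0.0183]), 0.0295, np.float64(0.0994), 1149)
```

Lid 3 is home. Now lid 4.

Call:
arm_command(
  increments=[
    {"tx": -0.023,"ty": 0.006,"tz": -0.03,"rx": 0,"ry": 0,"rz": 0,"hand": 1},
    {"tx": -0.023,"ty": 0.006,"tz": -0.03,"rx": 0,"ry": 0,"rz": 0,"hand": 1},
    {"tx": -0.0235,"ty": 0.0065,"tz": -0.03,"rx": 0,"ry": 0,"rz": 0,"hand": 1},
    {"tx": 0,"ty": 0,"tz": -0.035,"rx": 0,"ry": 0,"rz": 0,"hand": 1},
    {"tx": 0,"ty": 0,"tz": -0.035,"rx": 0,"ry": 0,"rz": 0,"hand": 1},
    {"tx": 0,"ty": 0,"tz": -0.035,"rx": 0,"ry": 0,"rz": 0,"hand": 1},
    {"tx": 0,"ty": 0,"tz": -0.02,"rx": 0,"ry": 0,"rz": 0,"hand": 1},
    {"tx": 0,"ty": 0,"tz": -0.012,"rx": 0,"ry": 0,"rz": 0,"hand": 1},
    {"tx": 0,"ty": 0,"tz": -0.0065,"rx": 0,"ry": 0,"rz": 0,"hand": 1},
    {"tx": 0,"ty": 0,"tz": 0,"rx": 0,"ry": 0,"rz": 0,"hand": 1},
    {"tx": 0,"ty": 0,"tz": 0,"rx": 0,"ry": 0,"rz": 0,"hand": 0.9},
    {"tx": 0,"ty": 0,"tz": 0,"rx": 0,"ry": 0,"rz": 0,"hand": 0.8},
    {"tx": 0,"ty": 0,"tz": 0,"rx": 0,"ry": 0,"rz": 0,"hand": 0.65},
    {"tx": 0,"ty": 0,"tz": 0,"rx": 0,"ry": 0,"rz": 0,"hand": 0.6},
    {"tx": 0,"ty": 0,"tz": 0,"rx": 0,"ry": 0,"rz": 0,"hand": 0.6},
    {"tx": 0,"ty": 0,"tz": 0,"rx": 0,"ry": 0,"rz": 0,"hand": 0.6},
  ],
)

```text
t: 21.08
ee_pos: [0.4537, -0.239, 0.0201]
orientation: [[-0.949, 0.316, 0.003], [0.316, 0.949, -0.001], [-0.003, -0.0, -1.0]]
wrist_force: [1.5, 2.0, 5.4]
finger_gap: 0.067
finger_force: 30.0
```

Call:
arm_command(
  increments=[
    {"tx": 0,"ty": 0,"tz": 0.015,"rx": 0,"ry": 0,"rz": 0,"hand": 0.6},
    {"tx": 0,"ty": 0,"tz": 0.035,"rx": 0,"ry": 0,"rz": 0,"hand": 0.6},
    {"tx": 0,"ty": 0,"tz": 0.035,"rx": 0,"ry": 0,"rz": 0,"hand": 0.6},
    {"tx": 0,"ty": 0,"tz": 0.035,"rx": 0,"ry": 0,"rz": 0,"hand": 0.6},
    {"tx": 0,"ty": 0,"tz": 0.03,"rx": 0,"ry": 0,"rz": 0,"hand": 0.6},
    {"tx": 0.0155,"ty": 0.0275,"tz": 0,"rx": 0,"ry": 0,"rz": 0,"hand": 0.6},
    {"tx": 0.0155,"ty": 0.0275,"tz": 0,"rx": 0,"ry": 0,"rz": 0,"hand": 0.6},
    {"tx": 0.0155,"ty": 0.0275,"tz": 0,"rx": 0,"ry": 0,"rz": 0,"hand": 0.6},
    {"tx": 0.0155,"ty": 0.0275,"tz": 0,"rx": 0,"ry": 0,"rz": 0,"hand": 0.6},
    {"tx": 0.0155,"ty": 0.0275,"tz": 0,"rx": 0,"ry": 0,"rz": 0,"hand": 0.6},
    {"tx": 0.016,"ty": 0.0275,"tz": 0,"rx": 0,"ry": 0,"rz": 0,"hand": 0.6},
    {"tx": 0.016,"ty": 0.0275,"tz": 0,"rx": 0,"ry": 0,"rz": 0,"hand": 0.6},
    {"tx": 0.016,"ty": 0.028,"tz": 0,"rx": 0,"ry": 0,"rz": 0,"hand": 0.6},
    {"tx": 0,"ty": 0,"tz": -0.02,"rx": 0,"ry": 0,"rz": 0,"hand": 0.6},
    {"tx": 0,"ty": 0,"tz": 0,"rx": 0,"ry": 0,"rz": 0,"hand": 0.6},
    {"tx": 0,"ty": 0,"tz": 0,"rx": 0,"ry": 0,"rz": 0,"hand": 0.6},
  ],
)

```text
t: 22.42
ee_pos: [0.576, -0.0179, 0.147]
orientation: [[-0.949, 0.315, -0.005], [0.315, 0.949, -0.0], [0.005, -0.002, -1.0]]
wrist_force: [-0.1, 0.2, 0.2]
finger_gap: 0.0673
finger_force: 30.0
```

```bash
python3 - <<'E'
from h import *
P,p,*_=cloud('wrist');cv2.imwrite('pics/w7.png',cv2.cvtColor(p,cv2.COLOR_RGB2BGR))
E
```

```text
(no output)
```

View pics/w7.png

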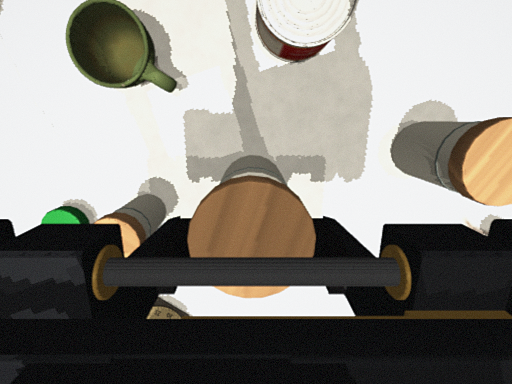

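Lid 4 is level at (250,237) over jar 4. I lower it.

Call:
arm_command(
  increments=[
    {"tx": 0,"ty": 0,"tz": -0.015,"rx": 0,"ry": 0,"rz": 0,"hand": 0.6},
    {"tx": 0,"ty": 0,"tz": -0.01,"rx": 0,"ry": 0,"rz": 0,"hand": 0.6},
    {"tx": 0,"ty": 0,"tz": -0.005,"rx": 0,"ry": 0,"rz": 0,"hand": 0.6},
    {"tx": 0,"ty": 0,"tz": -0.005,"rx": 0,"ry": 0,"rz": 0,"hand": 0.6},
    {"tx": 0,"ty": 0,"tz": -0.005,"rx": 0,"ry": 0,"rz": 0,"hand": 0.6},
    {"tx": 0,"ty": 0,"tz": -0.001,"rx": 0,"ry": 0,"rz": 0,"hand": 0.6},
    {"tx": 0,"ty": 0,"tz": 0,"rx": 0,"ry": 0,"rz": 0,"hand": 0.6},
  ],
)

```text
t: 23.05
ee_pos: [0.579, -0.0185, 0.11]
orientation: [[-0.949, 0.316, 0.002], [0.316, 0.949, -0.0], [-0.002, 0.0, -1.0]]
wrist_force: [-3.9, 0.3, 7.6]
finger_gap: 0.0669
finger_force: 30.0
```

Call:
arm_command(
  increments=[
    {"tx": 0,"ty": 0,"tz": -0.001,"rx": 0,"ry": 0,"rz": 0,"hand": 0.6},
    {"tx": 0,"ty": 0,"tz": 0,"rx": 0,"ry": 0,"rz": 0,"hand": 1},
    {"tx": 0,"ty": 0,"tz": 0,"rx": 0,"ry": 0,"rz": 0,"hand": 1},
    {"tx": 0,"ty": 0,"tz": 0,"rx": 0,"ry": 0,"rz": 0,"hand": 1},
    {"tx": 0,"ty": 0,"tz": 0.01,"rx": 0,"ry": 0,"rz": 0,"hand": 1},
    {"tx": 0,"ty": 0,"tz": 0.03,"rx": 0,"ry": 0,"rz": 0,"hand": 1},
    {"tx": 0,"ty": 0,"tz": 0.035,"rx": 0,"ry": 0,"rz": 0,"hand": 1},
    {"tx": 0.025,"ty": 0.01,"tz": 0.025,"rx": 0,"ry": 0,"rz": 0,"hand": 1},
    {"tx": 0.025,"ty": 0.02,"tz": 0.025,"rx": 0,"ry": 0,"rz": 0,"hand": 1},
    {"tx": 0.025,"ty": 0.02,"tz": 0.025,"rx": 0,"ry": 0,"rz": 0,"hand": 1},
    {"tx": 0.01,"ty": 0.02,"tz": 0.025,"rx": 0,"ry": 0,"rz": 0,"hand": 1},
    {"tx": 0,"ty": 0,"tz": 0.02,"rx": 0,"ry": 0,"rz": 0,"hand": 1},
    {"tx": 0,"ty": 0,"tz": 0,"rx": 0,"ry": 0,"rz": 0,"hand": 1},
    {"tx": 0,"ty": 0,"tz": 0,"rx": 0,"ry": 0,"rz": 0,"hand": 1},
  ],
)

```text
t: 24.22
ee_pos: [0.6636, 0.052, 0.3034]
orientation: [[-0.949, 0.315, 0.003], [0.315, 0.949, -0.0], [-0.003, 0.001, -1.0]]
wrist_force: [-0.2, -0.0, -0.3]
finger_gap: 0.0881
finger_force: 0.0
```

```bash
python3 - <<'E'
from h import *
P,p,*_=cloud('wrist')
for k in(1,2,3,4): home(P,k)
cv2.imwrite('pics/w8.png',cv2.cvtColor(p,cv2.COLOR_RGB2BGR));print(bot.observe()['wrist_force'])
E
```

```text
on jar 1 (array([ 0.5709, -0.1315,  0.0226]), array([ 0.5716, -0.1296,  0.0854]), 943) want z 0.085
  tilt mrad [-4.1  3.5]
on jar 2 None want z 0.095
on jar 3 (array([0.5956, 0.1538, 0.0301]), array([0.5953, 0.1532, 0.1057]), 2174) want z 0.105
  tilt mrad [ 2.1 -2. ]
on jar 4 (array([ 0.5782, -0.0172,  0.0338]), array([ 0.5778, -0.0163,  0.1157]), 2712) want z 0.115
  tilt mrad [1.7 0.5]
[-0.68153372 -1.18649817 -0.01765903]
```

View pics/w8.png

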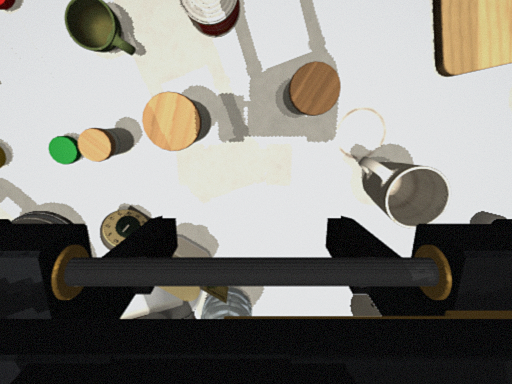

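Jar 4 at (172,120), jar 3 at (315,88) and jar 1 at (97,144) are closed and level. Jar 2 is out of this view; it checked level earlier and nothing has gone near it since. The tin and cup stand where they were, so I hand in.

```bash
python3 -c "
from h import *
P,*_=cloud('top');home(P,2)
print(bot.hand_in())"
```

```text
on jar 2 None want z 0.095
the job is handed in; nothing more can be done
None
```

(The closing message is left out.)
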